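# Offer up the door half of a hinge for pinning

### The job

The machine-guard hinge is ready to be pinned. Push the aluminium jamb block along the bench, without lifting it, fully home into the corner of the blue pin-driving fixture, its end against the end stop and its long back face against the fence. Then pick up the loose hinge half that has the single knuckle (not the two-knuckle spare), fit its knuckle down between the two knuckles on the block so that all three holes line up for the waiting pin, and finish while still holding it there in the gripper, level and still, its plate sticking out towards the robot; leave everything else on the bench where it is.

Things in the scene. Friction and masses are not known exactly. Their poses are not given: they have to be found in the camera images.
- jamb_block: Loose jamb block, about 0.7 kg: aluminium profile offcut 90 (x) x 120 (y) x 45 (z) mm, black end caps, steel two-knuckle hinge half screwed on top near its -x edge (the near side). Origin: centre of the underside, z up. The hinge half's plate covers x -26.5 to 24, y -42 to 42, z 45 to 55 mm, screw heads to z 60. The block slides on the bench with about 3 to 6 N.
- jamb_bore (a point): Where the middle of the loose leaf's bore belongs: hinge line of the block (block frame -35, 0, 53 mm; axes as block). The two knuckles lie along it: 16 mm diameter, 8.4 mm bore, y = 15.5 to 40.5 mm either side of here. The 31 mm gap between is open at top and near side; its floor is the block's top, 8 mm below here, its back the plate's edge, 8.5 mm to +x.
- door_leaf: Loose steel one-knuckle hinge half, about 0.2 kg, lying flat, screw recesses up. Origin: underside, below the middle of the knuckle; y along the bore, z up. Plate: x -10 to -70 mm, 44 mm wide (y), z 0 to 10 mm; grasp across that width near x = -42 mm. Fitted, its axes match the block's, the knuckle rests on the block's top and the plate overhangs, carried only by the gripper.
- leaf_bore (a point): Middle of the bore of the loose leaf's knuckle (leaf frame 0, 0, 8 mm; axes as the leaf's). The knuckle is a barrel of 16 mm diameter, 27 mm long along y, ends chamfered 1.5 mm.
- leaf_tail (a point): Middle of the free end of the leaf's plate (leaf frame: -70, 0, 5 mm).
- pin_fixture: Blue fixture fixed to the bench. Origin: where the jamb block's origin lies when fully home, axes then matching. Fence: wall with face at x = 45 mm, y -70 to 80, 38 mm high. End stop: wall with face at y = 60 mm, x -75 to 53, 36 mm high, open corner to -x and -y. Guide post with the pin on the stop at x = -35, 68 mm high; push clamp with red handle behind it, y 78 to 225, 155 mm high.
- spare_leaf: Loose bystander: two-knuckle steel hinge half, plate 50 x 84 x 10 mm. Origin under the hinge line, plate towards -x. Lies flat; not wanted.
- mug_white: Fixed bystander: white mug, 80 mm across, 93 mm high, handle to one side; origin at its foot.
- lamp_bulb: Fixed bystander: standing inspection lamp, 72 x 85 mm, 171 mm high, beyond the fixture's clamp.
- solder_reel: Fixed bystander: green and white solder reel, 62 mm across, 32 mm high. Near it stand low clutter and, from about x = 0.7 m on, a magnifier lamp head hanging 0.16 to 0.4 m over the back of the bench.

How it is judged:
On the way, in this order (a step that is already met when the one before it is completed fails the run):
1. the jamb block has been pushed fully home into the corner of the fixture, the loose leaf still lying on the bench (x of jamb_block in the frame of pin_fixture between -0.003 and 0.003 m and y of jamb_block in the frame of pin_fixture between -0.004 and 0.004 m and angle between the x axis of jamb_block and the x axis of pin_fixture, either way round below 0.04 rad and height (world z) of door_leaf below 0.01 m), for 0.2 s.
2. the single-knuckle leaf is held by the gripper clear of the bench (contact force between the fingers and door_leaf above 1 N and height (world z) of door_leaf above 0.03 m), for 0.2 s.
At the end, for the whole second after the job is handed in: Block home in the fixture (3 mm across, 4 mm along the fence, 0.04 rad); leaf bore within 2.5 mm of the hinge line and 4 mm of the gap's middle, parallel within 0.06 rad, level within 0.08 rad, plate out past the near face; fingers hold the leaf (over 1 N), all still (x of jamb_block in the frame of pin_fixture between -0.003 and 0.003 m and y of jamb_block in the frame of pin_fixture between -0.004 and 0.004 m and angle between the x axis of jamb_block and the x axis of pin_fixture, either way round below 0.04 rad and y of leaf_bore in the frame of jamb_block between -0.004 and 0.004 m and x of leaf_bore in the frame of jamb_block between -0.0375 and -0.0325 m and z of leaf_bore in the frame of jamb_block between 0.0505 and 0.0555 m and angle between the y axis of door_leaf and the y axis of jamb_block, either way round below 0.06 rad and angle between door_leaf's own z axis and vertical below 0.08 rad and x of leaf_tail in the frame of jamb_block below -0.09 m and contact force between the fingers and door_leaf above 1 N and linear speed of each of door_leaf, jamb_block below 0.02 m/s); the arm keeps its last pose, push and grip.
It fails at once if the jamb block is lifted off the bench or tipped (height (world z) of jamb_block above 0.012 m or angle between jamb_block's own z axis and vertical above 0.15 rad).
It fails at once if the spare two-knuckle leaf is shifted more than 3 cm (distance of spare_leaf from where it was at the start of the episode above 0.03 m).
It also fails if it takes over 64 s, if anything falls off the work surface, if the arm or the gripper's body presses on something with over 40 N, if the wrist force passes 120 N, or if a joint passes its speed limit or range.

### The arm

A 6-joint arm with a two-finger parallel gripper is mounted at the origin on a cart in front of the work surface, level with it; the furniture and walls round the work are solid. World frame = base frame: x ahead of the robot, y to its left, z up, the work surface at z = 0. Lengths are in m, angles in rad, forces in N, time in s.
With the tool pointing down it reaches from about 0.325 to 1 m from the base axis. Payload 5.1 kg.
Tool frame: the origin (TCP) lies between the finger pads; the fingertips stand tip_extent ahead of it and the grasp point (between the pads) lies 3 mm ahead of it (tip_extent is the distance from the TCP to the fingertips, in m); z points along the fingers, y is the line along which they close (so a half turn about z gives the same grasp; the last joint's range is limited). The gripper opens to 85 mm and grips with 20 to 120 N. Pads are 22 mm wide; open, the fingers measure 114 mm over their backs; the gripper's body (76 mm by 85 mm) begins 54 mm behind the grasp point. The pads swing forward as they close: fully open they stand 13 mm farther back than shut.
Start: joints at [-1.301, 0.124, 1.65, -0, 1.367, -0.083], TCP at [0.225, -0.61, 0.253] pointing down, gripper open.
Joint ranges: [-2.61, 2.61], [-1.02, 2.33], [0.03, 2.71], [-1.35, 4.49], [0.32, 2.68], [-2.91, 2.91]. Speed limits (rad/s): [2.57, 2.57, 3.14, 3.14, 3.14, 3.14].

### API

Orientations are given as a unit quaternion [x, y, z, w].
In Python, from workcell import * gives the robot as it stands.
- The arm moves only by the tool servo_tool, never from a script. Its argument "moves" is a list of rows, each an object of numbers: "dx", "dy", "dz": the shift along the tool's x, y, z in m; "wx", "wy", "wz": the turn, a rotation vector about the tool's x, y, z in degrees; "hand": the closure, from -1 (fully open) to 1 (shut). In form: [{"dx": .., "dy": .., "dz": .., "wx": .., "wy": .., "wz": .., "hand": ..}, ...]. A call has 1 to 10 rows; each row is the pose to reach, as a shift and turn from the pose commanded when the call began, along the tool's axes at that moment; what a row does not reach only later rows make up. A row lasts 1/8 s, in which the tool goes at most 62.5 mm and 10.7 degrees, less where a joint would pass 70% of its speed; a pose out of reach is approached as far as the arm can. A call with a gripper value outside its range is refused whole. The fingers move at their own pace and stop on an object; the grip force is fixed at half the most. Time passes only in rows, so rows that repeat a pose let the fingers close. It gives the time, the measured TCP pose, the force, the opening and the grip force at its end, in the units of the state.
- get_state(): the state, without advancing time (a new reading comes with each control period).
- capture(name): name is "side" or "top"; returns a dict with "frame" (480x640x3 uint8, red, green, blue), "mtx" (3x3 intrinsics, pixels), "world_from_camera" (4x4, takes a point from camera to world coordinates). Camera axes: x right, y down, z forward; pixel columns grow to the right and rows downward; lengths in m; the calibration is good to about 2 mm. A picture is of the moment at which its call begins. There is no depth.
- finish_job(): hands the job in; it is judged then, once.
The state is a dict: "time_s": time; "joints": joint angles; "joint_velocities": joint speeds; "joint_efforts": joint torques, N m; "tool_pos": TCP position; "ee_rot": TCP orientation; "force": force on the tool from outside, world axes, zero at the start; "moment": the same for the moment, N m; "gripper_width": finger opening in m; "grasp_force": force on a finger pad.
Only numpy, scipy, OpenCV 4.12 (cv2) and the standard library are available. Lean on these libraries where they do the work, as an engineer would, in place of code of your own. Each camera call takes 0.05 s, during which the arm holds its last target. There are 200 camera calls.

## Working session

There is one attempt and no reset: what is moved stays moved. The work goes in short steps, Python scripts to look and compute and a tool call to move; the robot and the scene stay as the last step left them, time stands still between calls to the robot, and variables do not carry over. Pictures are saved under pics/ and viewed, at most 10 in all, crops included, and the job is handed in when it is done.

Besides the shell and the picture viewer there is one more tool, called after ">>>" as name(argument=value, ...), one argument or row to a line, values as JSON. servo_tool: Moves the arm, as the interface text tells. Its arguments: {"type":"object","properties":{"moves":{"type":"array","items":{"type":"object","properties":{"dx":{"type":"number"},"dy":{"type":"number"},"dz":{"type":"number"},"wx":{"type":"number"},"wy":{"type":"number"},"wz":{"type":"number"},"hand":{"type":"number"}}}}},"required":["moves"]}

```bash
mkdir -p pics; ls
cat > h.py <<'E'
from workcell import *
import numpy as np, cv2
from scipy.spatial.transform import Rotation as R
def snap(n,f):
    c=capture(n); cv2.imwrite('pics/'+f+'.png',c['frame'][:,:,::-1]); np.savez('pics/'+f+'.npz',K=c['mtx'],T=c['world_from_camera']); return c
def ray(f,u,v,z):
    d=np.load('pics/'+f+'.npz'); K,T=d['K'],d['T']
    r=T[:3,:3]@np.linalg.solve(K,[u,v,1.]); o=T[:3,3]
    return o+r*(z-o[2])/r[2]
def proj(f,p):
    d=np.load('pics/'+f+'.npz'); K,T=d['K'],d['T']
    q=K@(T[:3,:3].T@(np.array(p)-T[:3,3])); return q[:2]/q[2]
E
python3 - <<'E'
from h import *
for n in('top','side'):
    c=snap(n,n+'1'); print(c['mtx'],c['world_from_camera'].round(4))
print(get_state())
E
```

```text
pics
[[520.34372169   0.         323.82970184]
 [  0.         520.34372169 244.35520898]
 [  0.           0.           1.        ]] [[-0.0179 -0.9861  0.1651  0.3415]
 [-0.9998  0.0189  0.004   0.0259]
 [-0.0071 -0.165  -0.9863  1.2669]
 [ 0.      0.      0.      1.    ]]
[[459.05802461   0.         327.5710869 ]
 [  0.         459.05802461 237.9732377 ]
 [  0.           0.           1.        ]] [[-9.9650e-01 -4.7600e-02  6.8900e-02  4.4740e-01]
 [-8.3700e-02  5.7580e-01 -8.1330e-01  1.1097e+00]
 [-1.0000e-03 -8.1620e-01 -5.7780e-01  8.2050e-01]
 [ 0.0000e+00  0.0000e+00  0.0000e+00  1.0000e+00]]
{'time_s': 0.1, 'joints': array([-1.30058946e+00,  1.24461178e-01,  1.65154402e+00, -9.44015152e-06,
        1.36749171e+00, -8.26116022e-02]), 'joint_velocities': array([-1.16275584e-03, -1.79051003e-03, -3.76670295e-03,  2.32049733e-04,
        7.57764168e-04, -2.54708306e-05]), 'joint_efforts': array([-3.37842062e-05, -4.24932826e+01, -3.66653681e+01, -1.13148776e-04,
        3.96996576e-03,  1.81033535e-06]), 'tool_pos': array([ 0.22443042, -0.60948177,  0.25215823]), 'ee_rot': array([ 9.84479587e-01,  1.75496539e-01, -9.37776931e-05, -9.47505500e-04]), 'force': array([-0.07353596,  1.19501898,  0.33616562]), 'moment': array([-0.03013218,  0.02427658, -0.00632185]), 'grasp_force': 0.0, 'gripper_width': 0.08541191182695554}
```

View pics/top1.png

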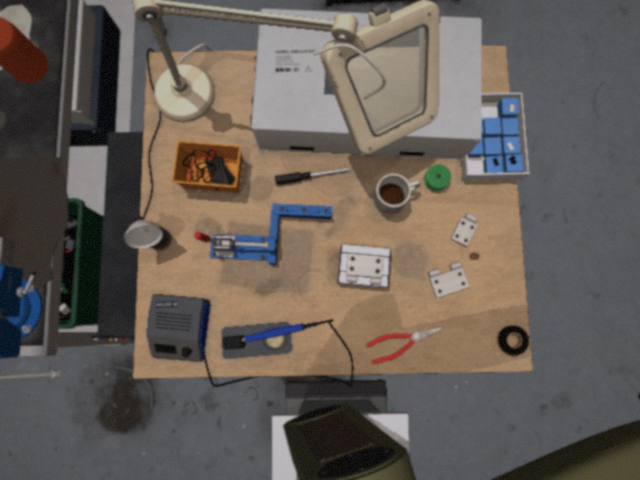

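View pics/side1.png

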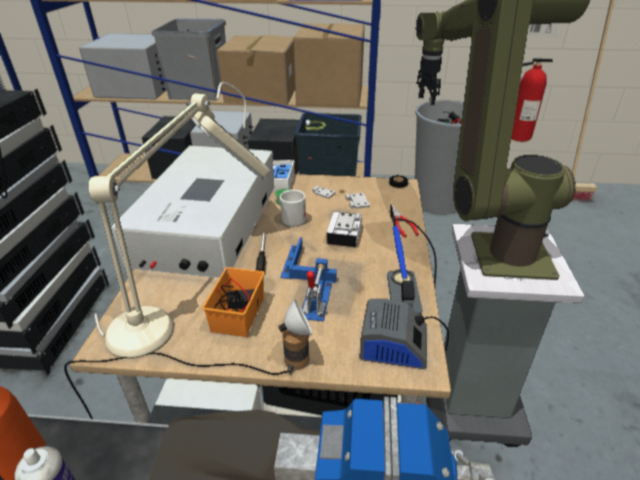

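The top view shows the fixture corner near (275,235), the block near (365,267), the single-knuckle leaf near (464,230) and the spare near (449,280). I'll enlarge these areas.

Run:
```python
import cv2
a=cv2.imread('pics/top1.png')
cv2.imwrite('pics/c1.png',cv2.resize(a[195:295,240:400],None,fx=5,fy=5,interpolation=cv2.INTER_CUBIC))
cv2.imwrite('pics/c2.png',cv2.resize(a[205:305,425:485],None,fx=6,fy=6,interpolation=cv2.INTER_CUBIC))
```

```text
(no output)
```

View pics/c1.png

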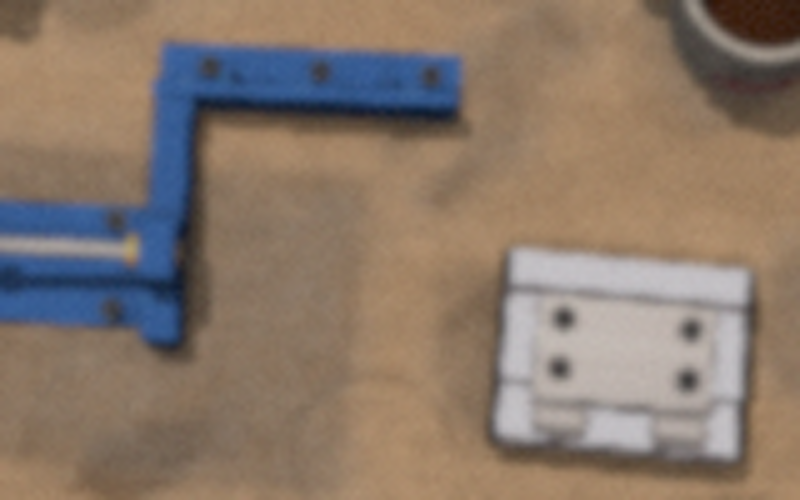

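View pics/c2.png

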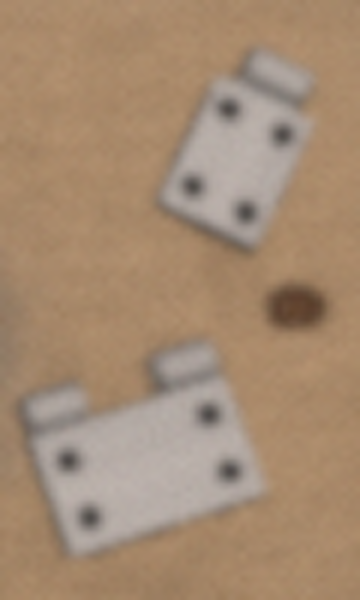

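Run:
```python
from h import *
def P(pts,s,o,z): return np.array([ray('top1',o[0]+(u+.5)/s-.5,o[1]+(v+.5)/s-.5,z) for u,v in pts])
def show(n,p):
    print(n,(p[:,:2]*1000).round(1).tolist(), 'edges mm',(np.linalg.norm(np.roll(p,-1,0)-p,axis=1)*1000).round(1),'ang',[round(np.degrees(np.arctan2(*(b-a)[[1,0]])),1) for a,b in zip(p,np.roll(p,-1,0))],'mean',p.mean(0)[:2].round(4))
o=(240,195)
show('block',P([(508,248),(750,270),(742,460),(492,443)],5,o,.045))
show('screws',P([(563,318),(691,329),(687,381),(560,368)],5,o,.060))
show('plate',P([(543,296),(714,308),(707,411),(535,403)],5,o,.055))
show('fence',P([(200,95),(460,106)],5,o,.038))
show('fencebase',P([(200,104),(460,118)],5,o,.0))
show('stop top',P([(194,100),(181,345)],5,o,.036))
show('stop outer/fence back',P([(165,43),(460,57)],5,o,.038))
o=(425,205)
show('leaf',P([(213,78),(313,122),(252,250),(160,200)],6,o,.010))
show('leafscr',P([(228,108),(282,134),(246,212),(192,186)],6,o,.010))
show('knuckle',P([(252,52),(312,84)],6,o,.012))
show('spare',P([(35,432),(225,378),(266,490),(72,555)],6,o,.010))
```

```text
block [[545.7, -10.4], [532.9, -125.1], [442.7, -117.9], [452.9, -0.7]] edges mm [115.4  90.5 117.6  93.3] ang [np.float64(-96.4), np.float64(175.4), np.float64(85.0), np.float64(-6.0)] mean [ 0.4935 -0.0635]
screws [[509.5, -35.0], [503.1, -94.6], [478.7, -91.9], [486.0, -32.9]] edges mm [60.  24.5 59.4 23.6] ang [np.float64(-96.0), np.float64(173.6), np.float64(83.0), np.float64(-4.9)] mean [ 0.4943 -0.0636]
plate [[520.8, -26.1], [513.6, -106.3], [465.1, -101.2], [470.3, -21.0]] edges mm [80.5 48.8 80.4 50.7] ang [np.float64(-95.1), np.float64(174.1), np.float64(86.3), np.float64(-5.7)] mean [ 0.4924 -0.0637]
fence [[624.8, 136.6], [616.9, 10.9]] edges mm [125.9 125.9] ang [np.float64(-93.6), np.float64(86.4)] mean [0.6208 0.0737]
fencebase [[628.9, 140.0], [619.3, 10.6]] edges mm [129.8 129.8] ang [np.float64(-94.3), np.float64(85.7)] mean [0.6241 0.0753]
stop top [[622.8, 139.7], [503.3, 146.3]] edges mm [119.7 119.7] ang [np.float64(176.8), np.float64(-3.2)] mean [0.563 0.143]
stop outer/fence back [[651.0, 153.5], [641.2, 10.4]] edges mm [143.4 143.4] ang [np.float64(-93.9), np.float64(86.1)] mean [0.6461 0.082 ]
leaf [[612.4, -306.1], [593.2, -345.8], [540.6, -317.5], [562.0, -281.4]] edges mm [44.2 59.8 42.  56.2] ang [np.float64(-115.8), np.float64(151.7), np.float64(59.4), np.float64(-26.1)] mean [ 0.5771 -0.3127]
leafscr [[599.8, -311.4], [588.5, -332.8], [556.3, -316.1], [567.5, -294.7]] edges mm [24.2 36.2 24.1 36.3] ang [np.float64(-117.8), np.float64(152.5), np.float64(62.3), np.float64(-27.4)] mean [ 0.578  -0.3138]
knuckle [[622.6, -322.2], [608.7, -345.9]] edges mm [27.5 27.5] ang [np.float64(-120.4), np.float64(59.6)] mean [ 0.6157 -0.334 ]
spare [[467.9, -225.5], [488.4, -303.3], [442.8, -317.0], [418.2, -237.7]] edges mm [80.5 47.6 83.  51.2] ang [np.float64(-75.3), np.float64(-163.3), np.float64(107.2), np.float64(13.8)] mean [ 0.4544 -0.2709]
```

>>> servo_tool(
  moves=[
    {"dx":0.05,"dy":-0.04,"dz":0.005,"wz":-8,"hand":0},
    {"dx":0.398,"dy":-0.327,"dz":0.052,"wz":-64.3,"hand":0},
    {"dx":0.398,"dy":-0.327,"dz":0.052,"wz":-64.3,"hand":0},
    {"dx":0.398,"dy":-0.327,"dz":0.052,"wz":-64.3,"hand":0},
    {"dx":0.398,"dy":-0.327,"dz":0.052,"wz":-64.3,"hand":0},
    {"dx":0.398,"dy":-0.327,"dz":0.052,"wz":-64.3,"hand":0},
    {"dx":0.398,"dy":-0.327,"dz":0.052,"wz":-64.3,"hand":0},
    {"dx":0.398,"dy":-0.327,"dz":0.052,"wz":-64.3,"hand":0},
    {"dx":0.398,"dy":-0.327,"dz":0.052,"wz":-64.3,"hand":0},
    {"dx":0.398,"dy":-0.327,"dz":0.052,"wz":-64.3,"hand":0},
  ],
)

```text
schema error: expected keys dx, dy, dz, wx, wy, wz, hand
```

```bash
python3 -c "
from h import *
go(0.485,-0.165,0.03,84.5)"
```

```text
now [ 0.2244 -0.6095  0.2522] th 20.22 width 0.0854 F [-0.07  1.2   0.34] t 0.1 | move d [ 0.3981 -0.3266  0.2228] w [ -0.09  -0.07 -64.28]
```

All seven keys are required.

>>> servo_tool(
  moves=[
    {"dx":0.05,"dy":-0.04,"dz":0.005,"wx":0,"wy":0,"wz":-8,"hand":0},
    {"dx":0.398,"dy":-0.327,"dz":0.052,"wx":0,"wy":0,"wz":-64.3,"hand":0},
    {"dx":0.398,"dy":-0.327,"dz":0.052,"wx":0,"wy":0,"wz":-64.3,"hand":0},
    {"dx":0.398,"dy":-0.327,"dz":0.052,"wx":0,"wy":0,"wz":-64.3,"hand":0},
    {"dx":0.398,"dy":-0.327,"dz":0.052,"wx":0,"wy":0,"wz":-64.3,"hand":0},
    {"dx":0.398,"dy":-0.327,"dz":0.052,"wx":0,"wy":0,"wz":-64.3,"hand":0},
    {"dx":0.398,"dy":-0.327,"dz":0.052,"wx":0,"wy":0,"wz":-64.3,"hand":0},
    {"dx":0.398,"dy":-0.327,"dz":0.052,"wx":0,"wy":0,"wz":-64.3,"hand":0},
    {"dx":0.398,"dy":-0.327,"dz":0.052,"wx":0,"wy":0,"wz":-64.3,"hand":0},
    {"dx":0.398,"dy":-0.327,"dz":0.052,"wx":0,"wy":0,"wz":-64.3,"hand":0},
  ],
)

```text
time_s: 1.35
tool_pos: [0.485, -0.165, 0.2008]
ee_rot: [0.739, 0.673, -0.0, -0.0]
force: [-0.5, -0.7, -0.5]
gripper_width: 0.0425
grasp_force: 0.0
```

```bash
python3 -c "
from h import *
go(0.485,-0.165,0.03,84.5)"
```

```text
now [ 0.485  -0.165   0.2008] th 84.64 width 0.0425 F [-0.54 -0.75 -0.52] t 1.35 | move d [0.     0.0002 0.1708] w [-0.07  0.01  0.14]
```

>>> servo_tool(
  moves=[
    {"dx":0,"dy":0,"dz":0.06,"wx":0,"wy":0,"wz":0,"hand":0},
    {"dx":0,"dy":0,"dz":0.12,"wx":0,"wy":0,"wz":0,"hand":0},
    {"dx":0,"dy":0,"dz":0.155,"wx":0,"wy":0,"wz":0,"hand":0},
    {"dx":0,"dy":0,"dz":0.17,"wx":0,"wy":0,"wz":0,"hand":0},
    {"dx":0,"dy":0,"dz":0.171,"wx":0,"wy":0,"wz":0,"hand":0},
    {"dx":0,"dy":0,"dz":0.171,"wx":0,"wy":0,"wz":0,"hand":0},
  ],
)

```text
time_s: 2.1
tool_pos: [0.4864, -0.1667, 0.0322]
ee_rot: [0.74, 0.672, 0.001, 0.002]
force: [-0.0, -0.0, -0.9]
gripper_width: 0.0426
grasp_force: 0.0
```

>>> servo_tool(
  moves=[
    {"dx":0.006,"dy":0,"dz":0,"wx":0,"wy":0,"wz":0,"hand":0},
    {"dx":0.012,"dy":0,"dz":0,"wx":0,"wy":0,"wz":0,"hand":0},
    {"dx":0.018,"dy":0,"dz":0,"wx":0,"wy":0,"wz":0,"hand":0},
    {"dx":0.024,"dy":0,"dz":0,"wx":0,"wy":0,"wz":0,"hand":0},
    {"dx":0.03,"dy":0,"dz":0,"wx":0,"wy":0,"wz":0,"hand":0},
    {"dx":0.036,"dy":0,"dz":0,"wx":0,"wy":0,"wz":0,"hand":0},
    {"dx":0.042,"dy":0,"dz":0,"wx":0,"wy":0,"wz":0,"hand":0},
    {"dx":0.048,"dy":0,"dz":0,"wx":0,"wy":0,"wz":0,"hand":0},
  ],
)

```text
time_s: 3.1
tool_pos: [0.4897, -0.1177, 0.0303]
ee_rot: [0.74, 0.672, -0.0, 0.0]
force: [0.3, -3.8, -0.3]
gripper_width: 0.0427
grasp_force: 1.8
```

```bash
python3 -c "
from h import *
go(0.485,-0.165,0.03,86)
snap('top','top2')
import cv2
a=cv2.imread('pics/top2.png'); cv2.imwrite('pics/c3.png',cv2.resize(a[195:295,240:400],None,fx=5,fy=5,interpolation=cv2.INTER_CUBIC))
"
```

```text
now [ 0.4897 -0.1177  0.0303] th 84.51 width 0.0427 F [ 0.31 -3.84 -0.29] t 3.1 | move d [-0.0475 -0.0001  0.0003] w [-0.    0.02 -1.49]
```

View pics/c3.png

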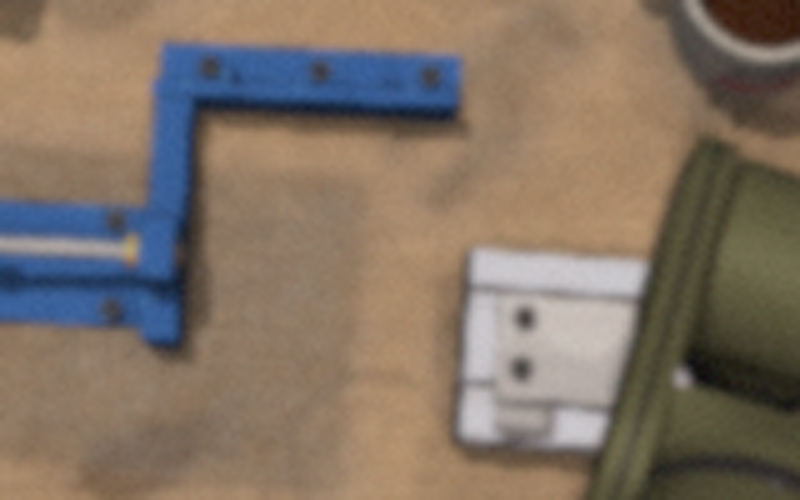

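>>> servo_tool(
  moves=[
    {"dx":0.01,"dy":0,"dz":0,"wx":0,"wy":0,"wz":-0.2,"hand":0},
    {"dx":0.021,"dy":-0.0005,"dz":0,"wx":0,"wy":0,"wz":-0.4,"hand":0},
    {"dx":0.033,"dy":-0.001,"dz":0,"wx":0,"wy":0,"wz":-0.6,"hand":0},
    {"dx":0.045,"dy":-0.0015,"dz":0,"wx":0,"wy":0,"wz":-0.8,"hand":0},
    {"dx":0.057,"dy":-0.002,"dz":0,"wx":0,"wy":0,"wz":-1,"hand":0},
    {"dx":0.069,"dy":-0.0025,"dz":0,"wx":0,"wy":0,"wz":-1.2,"hand":0},
    {"dx":0.081,"dy":-0.003,"dz":0,"wx":0,"wy":0,"wz":-1.4,"hand":0},
    {"dx":0.093,"dy":-0.003,"dz":0,"wx":0,"wy":0,"wz":-1.6,"hand":0},
    {"dx":0.102,"dy":-0.0035,"dz":0,"wx":0,"wy":0,"wz":-1.8,"hand":0},
    {"dx":0.11,"dy":-0.0035,"dz":0,"wx":0,"wy":0,"wz":-1.8,"hand":0},
  ],
)

```text
time_s: 4.4
tool_pos: [0.4967, -0.0075, 0.0304]
ee_rot: [0.729, 0.684, -0.0, 0.0]
force: [-1.0, -4.9, 0.9]
gripper_width: 0.0429
grasp_force: 2.3
```

>>> servo_tool(
  moves=[
    {"dx":0,"dy":0,"dz":0,"wx":0,"wy":0,"wz":0,"hand":0},
    {"dx":-0.02,"dy":0,"dz":0,"wx":0,"wy":0,"wz":0,"hand":0},
    {"dx":-0.05,"dy":-0.005,"dz":-0.03,"wx":0,"wy":0,"wz":0,"hand":0},
    {"dx":-0.08,"dy":-0.02,"dz":-0.08,"wx":0,"wy":0,"wz":0,"hand":0},
    {"dx":-0.08,"dy":-0.07,"dz":-0.12,"wx":0,"wy":0,"wz":10,"hand":0},
    {"dx":-0.08,"dy":-0.13,"dz":-0.13,"wx":0,"wy":0,"wz":20,"hand":0},
    {"dx":-0.06,"dy":-0.15,"dz":-0.13,"wx":0,"wy":0,"wz":30,"hand":0},
    {"dx":-0.06,"dy":-0.15,"dz":-0.13,"wx":0,"wy":0,"wz":40,"hand":0},
  ],
)

```text
time_s: 5.4
tool_pos: [0.3419, -0.057, 0.1601]
ee_rot: [0.921, 0.391, 0.001, -0.0]
force: [0.6, -0.4, 0.3]
gripper_width: 0.0427
grasp_force: 0.0
```

```bash
python3 -c "
from h import *
go(0.40,0.06,0.16,-4)
snap('top','top3')
import cv2
a=cv2.imread('pics/top3.png'); cv2.imwrite('pics/c4.png',cv2.resize(a[195:315,240:400],None,fx=5,fy=5,interpolation=cv2.INTER_CUBIC))
"
```

```text
now [ 0.3419 -0.057   0.1601] th 45.99 width 0.0427 F [ 0.55 -0.4   0.29] t 5.4 | move d [ 0.1245 -0.0395  0.0004] w [-4.000e-02 -1.200e-01  4.999e+01]
```

View pics/c4.png

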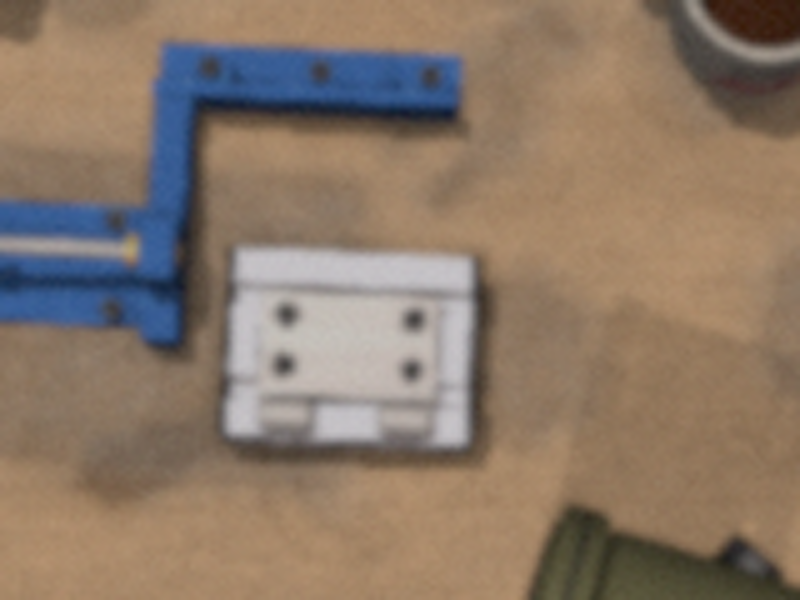

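Run:
```python
from h import *
def P(pts,s,o,z): return np.array([ray('top3',o[0]+(u+.5)/s-.5,o[1]+(v+.5)/s-.5,z) for u,v in pts])
for pts,z in(([(233,248),(475,257),(471,447),(224,437)],.045),([(288,314),(415,320),(411,370),(284,364)],.060)):
    p=P(pts,5,(240,195),z); print(p.mean(0),[round(np.degrees(np.arctan2(*(b-a)[[1,0]])),1) for a,b in zip(p,np.roll(p,-1,0))])
go(0.44,0.06,0.03,-4)
```

```text
[0.49976172 0.06508661 0.045     ] [np.float64(-93.3), np.float64(177.6), np.float64(86.6), np.float64(-3.0)]
[0.50005139 0.06514266 0.06      ] [np.float64(-93.8), np.float64(174.5), np.float64(86.2), np.float64(-5.1)]
now [ 0.3425 -0.0574  0.1602] th 45.8 width 0.0429 F [-0.24  0.36 -1.46] t 5.45 | move d [ 0.1519 -0.012   0.1305] w [-3.00e-02 -1.10e-01  4.98e+01]
```

>>> servo_tool(
  moves=[
    {"dx":0.05,"dy":-0.01,"dz":0,"wx":0,"wy":0,"wz":10,"hand":0},
    {"dx":0.1,"dy":-0.02,"dz":0,"wx":0,"wy":0,"wz":20,"hand":0},
    {"dx":0.147,"dy":-0.028,"dz":0,"wx":0,"wy":0,"wz":30,"hand":0},
    {"dx":0.147,"dy":-0.028,"dz":0,"wx":0,"wy":0,"wz":40,"hand":0},
    {"dx":0.147,"dy":-0.028,"dz":0.03,"wx":0,"wy":0,"wz":49.5,"hand":0},
    {"dx":0.147,"dy":-0.028,"dz":0.08,"wx":0,"wy":0,"wz":49.5,"hand":0},
    {"dx":0.147,"dy":-0.028,"dz":0.115,"wx":0,"wy":0,"wz":49.5,"hand":0},
    {"dx":0.147,"dy":-0.028,"dz":0.129,"wx":0,"wy":0,"wz":49.5,"hand":0},
    {"dx":0.147,"dy":-0.028,"dz":0.13,"wx":0,"wy":0,"wz":49.5,"hand":0},
    {"dx":0.147,"dy":-0.028,"dz":0.13,"wx":0,"wy":0,"wz":49.5,"hand":0},
  ],
)

```text
time_s: 6.7
tool_pos: [0.4258, 0.0675, 0.0318]
ee_rot: [1.0, -0.028, 0.001, -0.0]
force: [0.4, -0.0, -0.4]
gripper_width: 0.0428
grasp_force: 0.0
```

```bash
python3 -c "
from h import *
go(0.515,0.062,0.03,-3.7)"
```

```text
now [0.4258 0.0675 0.0318] th -3.17 width 0.0428 F [ 0.38 -0.02 -0.4 ] t 6.7 | move d [0.0894 0.0006 0.002 ] w [-0.03 -0.14  0.53]
```

>>> servo_tool(
  moves=[
    {"dx":0.008,"dy":0,"dz":0,"wx":0,"wy":0,"wz":0,"hand":0},
    {"dx":0.016,"dy":0,"dz":0,"wx":0,"wy":0,"wz":0,"hand":0},
    {"dx":0.024,"dy":0,"dz":0,"wx":0,"wy":0,"wz":0,"hand":0},
    {"dx":0.034,"dy":0,"dz":0,"wx":0,"wy":0,"wz":0,"hand":0},
    {"dx":0.044,"dy":0,"dz":0,"wx":0,"wy":0,"wz":0,"hand":0},
    {"dx":0.054,"dy":0,"dz":0,"wx":0,"wy":0,"wz":0,"hand":0},
    {"dx":0.064,"dy":0,"dz":0,"wx":0,"wy":0,"wz":0,"hand":0},
    {"dx":0.074,"dy":0,"dz":0,"wx":0,"wy":0,"wz":0,"hand":0},
    {"dx":0.08,"dy":0,"dz":0,"wx":0,"wy":0,"wz":0,"hand":0},
    {"dx":0.083,"dy":0,"dz":0,"wx":0,"wy":0,"wz":0,"hand":0},
  ],
)

```text
time_s: 7.95
tool_pos: [0.5069, 0.0628, 0.0298]
ee_rot: [1.0, -0.028, -0.001, 0.0]
force: [-4.6, 0.7, 1.3]
gripper_width: 0.0428
grasp_force: 0.0
```

>>> servo_tool(
  moves=[
    {"dx":0.002,"dy":0,"dz":0,"wx":0,"wy":0,"wz":0,"hand":0},
    {"dx":0.004,"dy":0,"dz":0,"wx":0,"wy":0,"wz":0,"hand":0},
    {"dx":0.006,"dy":0,"dz":0,"wx":0,"wy":0,"wz":0,"hand":0},
    {"dx":0.006,"dy":0,"dz":0,"wx":0,"wy":0,"wz":0,"hand":0},
  ],
)

```text
time_s: 8.45
tool_pos: [0.5135, 0.0625, 0.0304]
ee_rot: [1.0, -0.028, 0.0, 0.0]
force: [-1.7, -0.1, -0.9]
gripper_width: 0.0424
grasp_force: 0.0
```

Continue in small steps until the fence pushes back.

>>> servo_tool(
  moves=[
    {"dx":0.002,"dy":0,"dz":0,"wx":0,"wy":0,"wz":0,"hand":0},
    {"dx":0.004,"dy":0,"dz":0,"wx":0,"wy":0,"wz":0,"hand":0},
    {"dx":0.006,"dy":0,"dz":0,"wx":0,"wy":0,"wz":0,"hand":0},
  ],
)

```text
time_s: 8.82
tool_pos: [0.5183, 0.0623, 0.0302]
ee_rot: [1.0, -0.028, -0.002, -0.0]
force: [-11.6, 2.0, 3.7]
gripper_width: 0.0426
grasp_force: 0.0
```

>>> servo_tool(
  moves=[
    {"dx":0.0015,"dy":0,"dz":0,"wx":0,"wy":0,"wz":0,"hand":0},
    {"dx":0.003,"dy":0,"dz":0,"wx":0,"wy":0,"wz":0,"hand":0},
  ],
)

```text
time_s: 9.07
tool_pos: [0.5183, 0.0624, 0.0292]
ee_rot: [1.0, -0.028, -0.005, -0.0]
force: [-18.4, 2.8, 4.4]
gripper_width: 0.0426
grasp_force: 0.0
```

```bash
python3 -c "
from h import *
go(0.515,0.062,0.03,-3.7)
snap('top','top4')
import cv2
a=cv2.imread('pics/top4.png'); cv2.imwrite('pics/c5.png',cv2.resize(a[195:295,240:400],None,fx=5,fy=5,interpolation=cv2.INTER_CUBIC))
"
```

```text
now [0.5183 0.0624 0.0292] th -3.23 width 0.0426 F [-18.35   2.78   4.41] t 9.075 | move d [-0.0033  0.0006 -0.0008] w [-0.01  0.62  0.47]
```

View pics/c5.png

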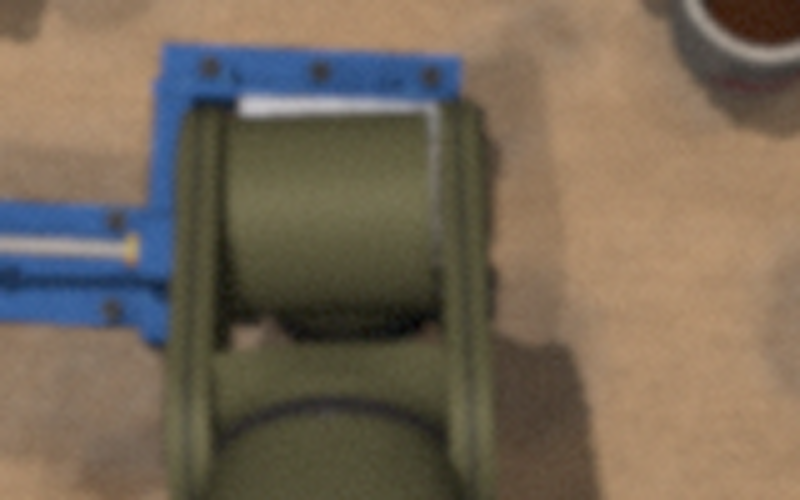

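>>> servo_tool(
  moves=[
    {"dx":-0.015,"dy":0,"dz":0,"wx":0,"wy":0,"wz":0,"hand":0},
    {"dx":-0.035,"dy":0,"dz":-0.02,"wx":0,"wy":0,"wz":0,"hand":0},
    {"dx":-0.04,"dy":0,"dz":-0.07,"wx":0,"wy":0,"wz":0,"hand":0},
    {"dx":-0.03,"dy":0.03,"dz":-0.12,"wx":0,"wy":0,"wz":-10,"hand":0},
    {"dx":0,"dy":0.06,"dz":-0.13,"wx":0,"wy":0,"wz":-20,"hand":0},
    {"dx":0.03,"dy":0.09,"dz":-0.13,"wx":0,"wy":0,"wz":-30,"hand":0},
    {"dx":0.056,"dy":0.104,"dz":-0.13,"wx":0,"wy":0,"wz":-40,"hand":0},
    {"dx":0.056,"dy":0.104,"dz":-0.13,"wx":0,"wy":0,"wz":-50,"hand":0},
    {"dx":0.056,"dy":0.104,"dz":-0.13,"wx":0,"wy":0,"wz":-60,"hand":0},
    {"dx":0.056,"dy":0.104,"dz":-0.13,"wx":0,"wy":0,"wz":-70,"hand":0},
  ],
)

```text
time_s: 10.38
tool_pos: [0.5736, -0.0454, 0.1614]
ee_rot: [0.833, 0.553, 0.001, 0.001]
force: [-0.1, 0.2, -0.1]
gripper_width: 0.0427
grasp_force: 0.0
```

>>> servo_tool(
  moves=[
    {"dx":0,"dy":0,"dz":0,"wx":0,"wy":0,"wz":-10,"hand":0},
    {"dx":0,"dy":0,"dz":0,"wx":0,"wy":0,"wz":-19.5,"hand":0},
    {"dx":0,"dy":0,"dz":0,"wx":0,"wy":0,"wz":-19.5,"hand":0},
  ],
)

```text
time_s: 10.75
tool_pos: [0.5733, -0.0452, 0.1613]
ee_rot: [0.73, 0.683, 0.001, 0.001]
force: [0.2, 0.4, 1.1]
gripper_width: 0.0427
grasp_force: 0.0
```

```bash
python3 -c "
from h import *
go(0.57,-0.045,0.03,86.3)
snap('top','top5')
import cv2
a=cv2.imread('pics/top5.png'); cv2.imwrite('pics/c6.png',cv2.resize(a[195:295,240:400],None,fx=5,fy=5,interpolation=cv2.INTER_CUBIC))
"
```

```text
now [ 0.5733 -0.0452  0.1613] th 86.2 width 0.0427 F [0.21 0.4  1.14] t 10.75 | move d [ 0.     -0.0037  0.1313] w [ 0.19  0.03 -0.1 ]
```

View pics/c6.png

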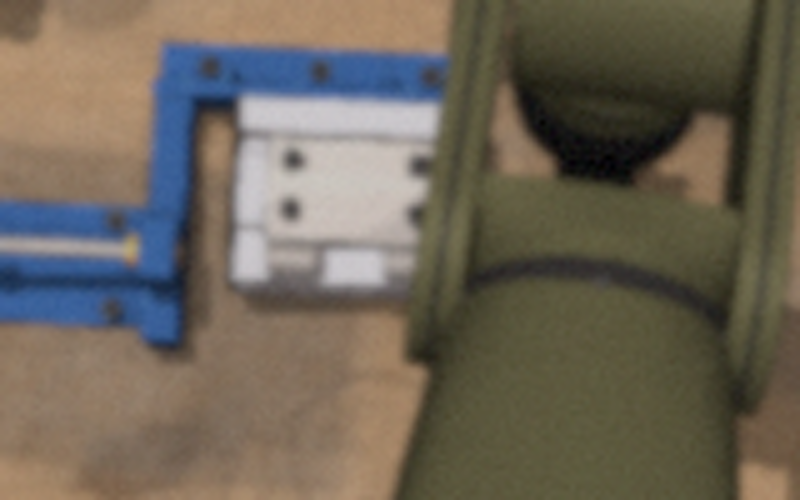

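>>> servo_tool(
  moves=[
    {"dx":0,"dy":-0.003,"dz":0.05,"wx":0,"wy":0,"wz":0,"hand":0},
    {"dx":0,"dy":-0.003,"dz":0.1,"wx":0,"wy":0,"wz":0,"hand":0},
    {"dx":0,"dy":-0.003,"dz":0.125,"wx":0,"wy":0,"wz":0,"hand":0},
    {"dx":0,"dy":-0.003,"dz":0.131,"wx":0,"wy":0,"wz":0,"hand":0},
    {"dx":0.008,"dy":-0.003,"dz":0.131,"wx":0,"wy":0,"wz":0,"hand":0},
    {"dx":0.016,"dy":-0.003,"dz":0.131,"wx":0,"wy":0,"wz":0,"hand":0},
    {"dx":0.024,"dy":-0.003,"dz":0.131,"wx":0,"wy":0,"wz":0,"hand":0},
    {"dx":0.032,"dy":-0.003,"dz":0.131,"wx":0,"wy":0,"wz":0,"hand":0},
    {"dx":0.04,"dy":-0.003,"dz":0.131,"wx":0,"wy":0,"wz":0,"hand":0},
    {"dx":0.046,"dy":-0.003,"dz":0.131,"wx":0,"wy":0,"wz":0,"hand":0},
  ],
)

```text
time_s: 12.05
tool_pos: [0.5727, 0.0005, 0.03]
ee_rot: [0.729, 0.684, -0.001, 0.001]
force: [-1.6, -6.1, 3.6]
gripper_width: 0.0428
grasp_force: 3.3
```

>>> servo_tool(
  moves=[
    {"dx":0.002,"dy":0,"dz":0,"wx":0,"wy":0,"wz":0,"hand":0},
    {"dx":0.004,"dy":0,"dz":0,"wx":0,"wy":0,"wz":0,"hand":0},
    {"dx":0.006,"dy":0,"dz":0,"wx":0,"wy":0,"wz":0,"hand":0},
  ],
)

```text
time_s: 12.42
tool_pos: [0.5731, 0.0061, 0.03]
ee_rot: [0.729, 0.684, -0.001, 0.001]
force: [-1.3, -6.2, 3.3]
gripper_width: 0.0427
grasp_force: 3.4
```

>>> servo_tool(
  moves=[
    {"dx":0.002,"dy":0,"dz":0,"wx":0,"wy":0,"wz":0,"hand":0},
    {"dx":0.004,"dy":0,"dz":0,"wx":0,"wy":0,"wz":0,"hand":0},
  ],
)

```text
time_s: 12.68
tool_pos: [0.5734, 0.01, 0.0301]
ee_rot: [0.729, 0.684, -0.001, 0.001]
force: [-2.0, -6.4, 3.7]
gripper_width: 0.0429
grasp_force: 3.4
```

>>> servo_tool(
  moves=[
    {"dx":0.002,"dy":0,"dz":0,"wx":0,"wy":0,"wz":0,"hand":0},
    {"dx":0.004,"dy":0,"dz":0,"wx":0,"wy":0,"wz":0,"hand":0},
  ],
)

```text
time_s: 12.92
tool_pos: [0.5735, 0.0117, 0.0301]
ee_rot: [0.729, 0.685, -0.003, 0.003]
force: [-3.4, -20.8, 4.8]
gripper_width: 0.043
grasp_force: 10.9
```

>>> servo_tool(
  moves=[
    {"dx":0.002,"dy":0,"dz":0,"wx":0,"wy":0,"wz":0,"hand":0},
    {"dx":0.003,"dy":0,"dz":0,"wx":0,"wy":0,"wz":0,"hand":0},
  ],
)

```text
time_s: 13.18
tool_pos: [0.5734, 0.0118, 0.0301]
ee_rot: [0.729, 0.685, -0.005, 0.004]
force: [-5.4, -29.9, 6.0]
gripper_width: 0.0429
grasp_force: 15.7
```

>>> servo_tool(
  moves=[
    {"dx":-0.02,"dy":0,"dz":0,"wx":0,"wy":0,"wz":0,"hand":0},
    {"dx":-0.04,"dy":0,"dz":-0.04,"wx":0,"wy":0,"wz":0,"hand":0},
    {"dx":-0.06,"dy":0,"dz":-0.1,"wx":0,"wy":0,"wz":0,"hand":0},
    {"dx":-0.1,"dy":0,"dz":-0.14,"wx":0,"wy":0,"wz":8,"hand":0},
    {"dx":-0.15,"dy":0.005,"dz":-0.14,"wx":0,"wy":0,"wz":18,"hand":-0.5},
    {"dx":-0.2,"dy":0.01,"dz":-0.14,"wx":0,"wy":0,"wz":28,"hand":-1},
    {"dx":-0.25,"dy":0.015,"dz":-0.14,"wx":0,"wy":0,"wz":38,"hand":-1},
    {"dx":-0.3,"dy":0.023,"dz":-0.14,"wx":0,"wy":0,"wz":48,"hand":-1},
    {"dx":-0.327,"dy":0.023,"dz":-0.14,"wx":0,"wy":0,"wz":58,"hand":-1},
    {"dx":-0.327,"dy":0.023,"dz":-0.14,"wx":0,"wy":0,"wz":68,"hand":-1},
  ],
)

```text
time_s: 14.42
tool_pos: [0.5752, -0.3116, 0.169]
ee_rot: [0.988, 0.155, 0.0, -0.0]
force: [-0.1, 0.5, -0.4]
gripper_width: 0.0856
grasp_force: 0.0
```

>>> servo_tool(
  moves=[
    {"dx":0,"dy":0,"dz":0,"wx":0,"wy":0,"wz":10,"hand":-1},
    {"dx":0,"dy":0,"dz":0,"wx":0,"wy":0,"wz":20,"hand":-1},
    {"dx":0,"dy":0,"dz":0,"wx":0,"wy":0,"wz":30,"hand":-1},
    {"dx":0,"dy":0,"dz":0,"wx":0,"wy":0,"wz":40,"hand":-1},
    {"dx":0,"dy":0,"dz":0,"wx":0,"wy":0,"wz":45.8,"hand":-1},
    {"dx":0,"dy":0,"dz":0,"wx":0,"wy":0,"wz":45.8,"hand":-1},
  ],
)

```text
time_s: 15.18
tool_pos: [0.5754, -0.3093, 0.1691]
ee_rot: [0.972, -0.237, -0.0, -0.0]
force: [-0.2, 0.3, -0.6]
gripper_width: 0.0854
grasp_force: 0.0
```

```bash
python3 -c "
from h import *
go(0.5762,-0.3126,0.03,-27.5)
snap('top','top6')
import cv2
a=cv2.imread('pics/top6.png'); cv2.imwrite('pics/c7.png',cv2.resize(a[195:275,250:350],None,fx=8,fy=7.5,interpolation=cv2.INTER_CUBIC))
"
```

```text
now [ 0.5754 -0.3093  0.1691] th -27.41 width 0.0854 F [-0.22  0.26 -0.61] t 15.175 | move d [0.0022 0.0026 0.1391] w [-0.03  0.02  0.09]
```

View pics/c7.png

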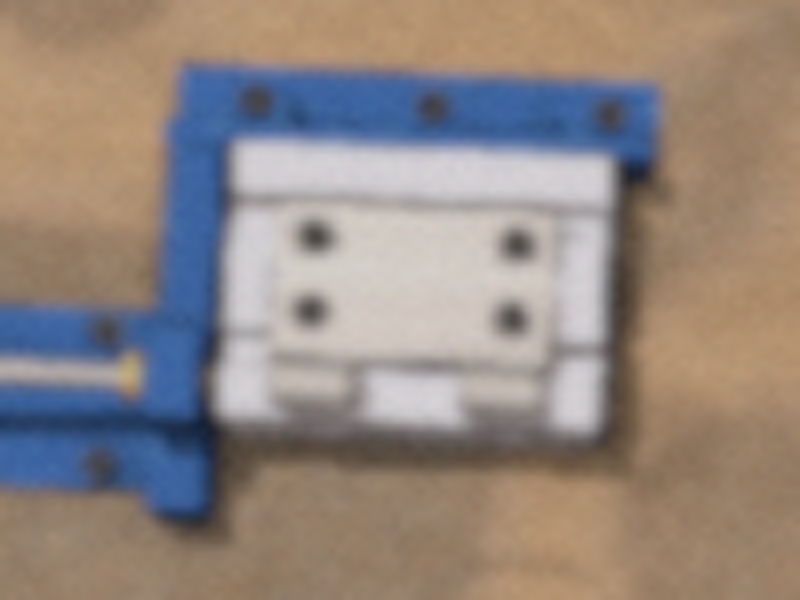

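The block sits flush in the corner: its top edge runs along the fence from (232,140) to (618,155), and its left edge is on the stop. Its screws are at (316,237), (519,245), (513,320) and (311,312).

Run:
```python
from h import *
def P(f,pts,sx,sy,o,z): return np.array([ray(f,o[0]+(u+.5)/sx-.5,o[1]+(v+.5)/sy-.5,z) for u,v in pts])
for n,pts,z in(('scr',[(316,237),(519,245),(513,320),(311,312)],.060),('top',[(233,140),(618,155),(606,435),(217,420)],.045),('plate',[(280,204),(549,212),(545,364),(274,356)],.055)):
    p=P('top6',pts,8,7.5,(250,195),z); print(n,p.mean(0),[round(np.degrees(np.arctan2(*(b-a)[[1,0]])),1) for a,b in zip(p,np.roll(p,-1,0))])
# contact-based
for phi in(-3,-3.5,-4):
  c,s=np.cos(np.radians(phi)),np.sin(np.radians(phi)); ux=np.array([c,s]);uy=np.array([-s,c])
  for d in(.011,.0125):
    a=ux@[.5183,.0624]+.045+d; b=uy@[.5735,.0118]+.060+d; print(phi,d,(a*ux+b*uy).round(4))
```

```text
scr [0.57491781 0.08326243 0.06      ] [np.float64(-93.6), np.float64(174.9), np.float64(86.4), np.float64(-3.9)]
top [0.57513152 0.08289935 0.045     ] [np.float64(-93.6), np.float64(176.7), np.float64(86.5), np.float64(-3.2)]
plate [0.57419082 0.08433838 0.055     ] [np.float64(-93.0), np.float64(177.7), np.float64(87.1), np.float64(-2.4)]
-3 0.011 [0.5754 0.0828]
-3 0.0125 [0.577  0.0842]
-3.5 0.011 [0.5757 0.0828]
-3.5 0.0125 [0.5772 0.0842]
-4 0.011 [0.5759 0.0828]
-4 0.0125 [0.5775 0.0842]
```

>>> servo_tool(
  moves=[
    {"dx":0.002,"dy":0.0025,"dz":0.05,"wx":0,"wy":0,"wz":0,"hand":-1},
    {"dx":0.002,"dy":0.0025,"dz":0.1,"wx":0,"wy":0,"wz":0,"hand":-1},
    {"dx":0.002,"dy":0.0025,"dz":0.13,"wx":0,"wy":0,"wz":0,"hand":-1},
    {"dx":0.002,"dy":0.0025,"dz":0.138,"wx":0,"wy":0,"wz":0,"hand":-1},
    {"dx":0.002,"dy":0.0025,"dz":0.138,"wx":0,"wy":0,"wz":0,"hand":-1},
    {"dx":0.002,"dy":0.0025,"dz":0.138,"wx":0,"wy":0,"wz":0,"hand":-1},
  ],
)

```text
time_s: 15.98
tool_pos: [0.5774, -0.3137, 0.0336]
ee_rot: [0.971, -0.237, 0.002, 0.001]
force: [0.2, -0.1, 0.8]
gripper_width: 0.0852
grasp_force: 0.0
```

>>> servo_tool(
  moves=[
    {"dx":0,"dy":0,"dz":0,"wx":0,"wy":0,"wz":0,"hand":-0.31},
    {"dx":0,"dy":0,"dz":0,"wx":0,"wy":0,"wz":0,"hand":-0.31},
    {"dx":0,"dy":0,"dz":0.003,"wx":0,"wy":0,"wz":0,"hand":-0.31},
    {"dx":0,"dy":0,"dz":0.005,"wx":0,"wy":0,"wz":0,"hand":-0.31},
    {"dx":0,"dy":0,"dz":0.006,"wx":0,"wy":0,"wz":0,"hand":-0.31},
    {"dx":0,"dy":0,"dz":0.006,"wx":0,"wy":0,"wz":0,"hand":-0.31},
  ],
)

```text
time_s: 16.73
tool_pos: [0.5759, -0.3128, 0.025]
ee_rot: [0.971, -0.238, -0.0, -0.0]
force: [-0.7, -0.4, 0.1]
gripper_width: 0.056
grasp_force: 0.0
```

>>> servo_tool(
  moves=[
    {"dx":0,"dy":0,"dz":0.001,"wx":0,"wy":0,"wz":0,"hand":-0.31},
    {"dx":0,"dy":0,"dz":0.002,"wx":0,"wy":0,"wz":0,"hand":-0.31},
    {"dx":0,"dy":0,"dz":0.002,"wx":0,"wy":0,"wz":0,"hand":-0.31},
  ],
)

```text
time_s: 17.1
tool_pos: [0.576, -0.3128, 0.0232]
ee_rot: [0.971, -0.238, -0.0, -0.0]
force: [0.5, 0.4, -0.2]
gripper_width: 0.0559
grasp_force: 0.0
```

>>> servo_tool(
  moves=[
    {"dx":0,"dy":0,"dz":0.001,"wx":0,"wy":0,"wz":0,"hand":-0.31},
    {"dx":0,"dy":0,"dz":0.002,"wx":0,"wy":0,"wz":0,"hand":-0.31},
    {"dx":0,"dy":0,"dz":0.002,"wx":0,"wy":0,"wz":0,"hand":-0.31},
  ],
)

```text
time_s: 17.48
tool_pos: [0.5759, -0.3128, 0.0212]
ee_rot: [0.971, -0.238, -0.0, -0.0]
force: [1.1, 0.6, -0.0]
gripper_width: 0.0559
grasp_force: 0.0
```

>>> servo_tool(
  moves=[
    {"dx":0,"dy":0,"dz":0.001,"wx":0,"wy":0,"wz":0,"hand":-0.31},
    {"dx":0,"dy":0,"dz":0.002,"wx":0,"wy":0,"wz":0,"hand":-0.31},
    {"dx":0,"dy":0,"dz":0.002,"wx":0,"wy":0,"wz":0,"hand":-0.31},
  ],
)

```text
time_s: 17.85
tool_pos: [0.5759, -0.3128, 0.0192]
ee_rot: [0.971, -0.238, -0.0, -0.0]
force: [-0.3, -0.5, -0.7]
gripper_width: 0.0561
grasp_force: 0.0
```

>>> servo_tool(
  moves=[
    {"dx":0,"dy":0,"dz":0.001,"wx":0,"wy":0,"wz":0,"hand":-0.31},
    {"dx":0,"dy":0,"dz":0.002,"wx":0,"wy":0,"wz":0,"hand":-0.31},
    {"dx":0,"dy":0,"dz":0.002,"wx":0,"wy":0,"wz":0,"hand":-0.31},
  ],
)

```text
time_s: 18.23
tool_pos: [0.5761, -0.3129, 0.0179]
ee_rot: [0.971, -0.238, -0.0, -0.0]
force: [-1.7, 1.5, 3.9]
gripper_width: 0.0559
grasp_force: 2.2
```

>>> servo_tool(
  moves=[
    {"dx":0,"dy":0,"dz":-0.0045,"wx":0,"wy":0,"wz":0,"hand":-0.31},
    {"dx":0,"dy":0,"dz":-0.0045,"wx":0,"wy":0,"wz":0,"hand":-0.31},
    {"dx":0,"dy":0,"dz":-0.0045,"wx":0,"wy":0,"wz":0,"hand":1},
    {"dx":0,"dy":0,"dz":-0.0045,"wx":0,"wy":0,"wz":0,"hand":1},
    {"dx":0,"dy":0,"dz":-0.0045,"wx":0,"wy":0,"wz":0,"hand":1},
    {"dx":0,"dy":0,"dz":-0.0045,"wx":0,"wy":0,"wz":0,"hand":1},
    {"dx":0,"dy":0,"dz":-0.0045,"wx":0,"wy":0,"wz":0,"hand":1},
  ],
)

```text
time_s: 19.1
tool_pos: [0.5763, -0.3131, 0.0222]
ee_rot: [0.971, -0.238, 0.0, 0.0]
force: [1.0, -1.8, 3.6]
gripper_width: 0.042
grasp_force: 61.7
```

```bash
python3 -c "
from h import *
go(0.576,-0.313,0.2,-3.5)"
```

```text
now [ 0.5763 -0.3131  0.0222] th -27.49 width 0.042 F [ 1.01 -1.76  3.61] t 19.1 | move d [-2.000e-04  1.000e-04 -1.778e-01] w [ 2.000e-02 -5.000e-02 -2.399e+01]
```

>>> servo_tool(
  moves=[
    {"dx":0,"dy":0,"dz":-0.02,"wx":0,"wy":0,"wz":0,"hand":1},
    {"dx":0,"dy":0,"dz":-0.06,"wx":0,"wy":0,"wz":0,"hand":1},
    {"dx":0,"dy":0,"dz":-0.11,"wx":0,"wy":0,"wz":0,"hand":1},
    {"dx":-0.01,"dy":-0.012,"dz":-0.138,"wx":0,"wy":0,"wz":-4,"hand":1},
    {"dx":-0.034,"dy":-0.043,"dz":-0.138,"wx":0,"wy":0,"wz":-8,"hand":1},
    {"dx":-0.068,"dy":-0.085,"dz":-0.138,"wx":0,"wy":0,"wz":-12,"hand":1},
    {"dx":-0.102,"dy":-0.128,"dz":-0.138,"wx":0,"wy":0,"wz":-16,"hand":1},
    {"dx":-0.136,"dy":-0.17,"dz":-0.138,"wx":0,"wy":0,"wz":-20,"hand":1},
    {"dx":-0.17,"dy":-0.213,"dz":-0.138,"wx":0,"wy":0,"wz":-24,"hand":1},
    {"dx":-0.2,"dy":-0.25,"dz":-0.138,"wx":0,"wy":0,"wz":-24,"hand":1},
  ],
)

```text
time_s: 20.35
tool_pos: [0.5127, 0.0032, 0.1599]
ee_rot: [1.0, -0.03, -0.0, -0.0]
force: [0.3, 1.4, -1.0]
gripper_width: 0.0417
grasp_force: 61.3
```

```bash
python3 -c "
from h import *
go(0.497,0.0878,0.12,-3.5)"
```

```text
now [0.5127 0.0032 0.1599] th -3.44 width 0.0417 F [ 0.28  1.43 -1.04] t 20.35 | move d [-0.0207 -0.0835  0.04  ] w [-0.02  0.04  0.06]
```

>>> servo_tool(
  moves=[
    {"dx":-0.012,"dy":-0.035,"dz":0,"wx":0,"wy":0,"wz":0,"hand":1},
    {"dx":-0.022,"dy":-0.07,"dz":0.01,"wx":0,"wy":0,"wz":0,"hand":1},
    {"dx":-0.022,"dy":-0.084,"dz":0.03,"wx":0,"wy":0,"wz":0,"hand":1},
    {"dx":-0.022,"dy":-0.084,"dz":0.055,"wx":0,"wy":0,"wz":0,"hand":1},
    {"dx":-0.022,"dy":-0.084,"dz":0.06,"wx":0,"wy":0,"wz":0,"hand":1},
    {"dx":-0.022,"dy":-0.084,"dz":0.06,"wx":0,"wy":0,"wz":0,"hand":1},
    {"dx":-0.022,"dy":-0.084,"dz":0.06,"wx":0,"wy":0,"wz":0,"hand":1},
  ],
)

```text
time_s: 21.22
tool_pos: [0.4979, 0.0862, 0.1011]
ee_rot: [1.0, -0.031, 0.001, -0.0]
force: [1.0, 0.5, -2.1]
gripper_width: 0.042
grasp_force: 61.3
```

Run:
```python
from h import *
go(0.497,0.0878,0.0672,-3.5)
snap('side','s2'); snap('top','t7')
import cv2
q=proj('s2',(.52,.085,.07)).astype(int); p=proj('t7',(.52,.085,.07)).astype(int); print(q,p)
def cr(f,q): a=cv2.imread(f'pics/{f}.png'); return cv2.resize(a[q[1]-25:q[1]+25,q[0]-33:q[0]+33],(792,600),interpolation=cv2.INTER_CUBIC)
A=cr('s2',q); B=cr('t7',p)
cv2.imwrite('pics/c8.png',cv2.resize(np.hstack([A[:,96:696],B[:,96:696]]),(800,400)))
```

```text
now [0.4979 0.0862 0.1011] th -3.51 width 0.042 F [ 1.02  0.52 -2.14] t 21.225 | move d [-0.0011 -0.0015  0.0339] w [-0.02 -0.11 -0.01]
[332 244] [300 254]
```

View pics/c8.png

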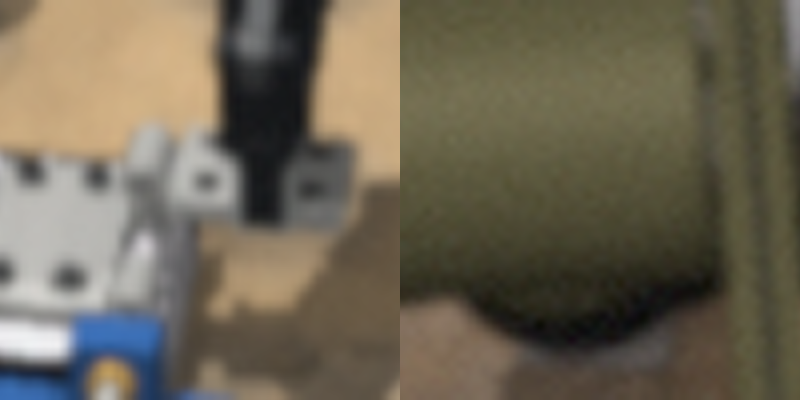

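The side view shows the leaf held level by its middle, with the knuckle ahead of the block's gap. The plate's near lower corners are at crop (172,207) and (340,228). I'll check the offset in the grip.

Run:
```python
from h import *
s=get_state(); t=s['tool_pos']; r=R.from_euler('z',-3.5,degrees=True)
for a in(-.039,-.041,-.043):
    L=lambda x,y,z: proj('s2',t+r.apply([x-a,y,z-.0222]))
    f=lambda q: [round(((q[0]-299+.5)*12-.5-96)/1.5),round(((q[1]-219+.5)*12-.5)/1.5)]
    print(a,[f(L(*p)) for p in((-.07,.022,0),(-.07,.022,.01),(-.01,.022,0),(-.01,.022,.01),(0,.0135,.016),(-.07,-.022,.01))])
```

```text
-0.039 [[356, 241], [357, 217], [181, 226], [181, 202], [155, 171], [370, 143]]
-0.041 [[350, 240], [351, 216], [175, 225], [175, 201], [149, 170], [364, 142]]
-0.043 [[344, 240], [345, 216], [169, 225], [169, 201], [144, 170], [359, 142]]
```

>>> servo_tool(
  moves=[
    {"dx":-0.002,"dy":-0.0015,"dz":0,"wx":0,"wy":0,"wz":0,"hand":1},
    {"dx":-0.002,"dy":-0.0015,"dz":0.005,"wx":0,"wy":0,"wz":0,"hand":1},
    {"dx":-0.002,"dy":-0.0015,"dz":0.01,"wx":0,"wy":0,"wz":0,"hand":1},
    {"dx":-0.002,"dy":-0.0015,"dz":0.014,"wx":0,"wy":0,"wz":0,"hand":1},
    {"dx":-0.002,"dy":-0.0015,"dz":0.018,"wx":0,"wy":0,"wz":0,"hand":1},
    {"dx":-0.002,"dy":-0.0015,"dz":0.021,"wx":0,"wy":0,"wz":0,"hand":1},
    {"dx":-0.002,"dy":-0.0015,"dz":0.023,"wx":0,"wy":0,"wz":0,"hand":1},
    {"dx":-0.002,"dy":-0.0015,"dz":0.023,"wx":0,"wy":0,"wz":0,"hand":1},
  ],
)

```text
time_s: 22.32
tool_pos: [0.4951, 0.088, 0.0767]
ee_rot: [1.0, -0.03, -0.0, 0.0]
force: [0.6, -0.6, -1.6]
gripper_width: 0.0419
grasp_force: 61.3
```

>>> servo_tool(
  moves=[
    {"dx":0,"dy":0,"dz":0.002,"wx":0,"wy":0,"wz":0,"hand":1},
    {"dx":0,"dy":0,"dz":0.004,"wx":0,"wy":0,"wz":0,"hand":1},
    {"dx":0,"dy":0,"dz":0.005,"wx":0,"wy":0,"wz":0,"hand":1},
    {"dx":0,"dy":0,"dz":0.005,"wx":0,"wy":0,"wz":0,"hand":1},
  ],
)

```text
time_s: 22.82
tool_pos: [0.4951, 0.088, 0.0717]
ee_rot: [1.0, -0.03, -0.0, 0.0]
force: [-0.5, 0.2, -1.4]
gripper_width: 0.042
grasp_force: 61.3
```

>>> servo_tool(
  moves=[
    {"dx":0,"dy":0,"dz":0.001,"wx":0,"wy":0,"wz":0,"hand":1},
    {"dx":0,"dy":0,"dz":0.002,"wx":0,"wy":0,"wz":0,"hand":1},
    {"dx":0,"dy":0,"dz":0.003,"wx":0,"wy":0,"wz":0,"hand":1},
    {"dx":0,"dy":0,"dz":0.003,"wx":0,"wy":0,"wz":0,"hand":1},
  ],
)

```text
time_s: 23.32
tool_pos: [0.4951, 0.088, 0.0687]
ee_rot: [1.0, -0.03, -0.0, 0.0]
force: [-0.3, 0.0, -0.8]
gripper_width: 0.0423
grasp_force: 61.3
```

>>> servo_tool(
  moves=[
    {"dx":0,"dy":0,"dz":0.001,"wx":0,"wy":0,"wz":0,"hand":1},
    {"dx":0,"dy":0,"dz":0.0015,"wx":0,"wy":0,"wz":0,"hand":1},
    {"dx":0,"dy":0,"dz":0.0015,"wx":0,"wy":0,"wz":0,"hand":1},
  ],
)

```text
time_s: 23.7
tool_pos: [0.4952, 0.088, 0.0673]
ee_rot: [1.0, -0.03, -0.0, 0.0]
force: [0.6, -0.0, -3.1]
gripper_width: 0.042
grasp_force: 61.3
```

>>> servo_tool(
  moves=[
    {"dx":0,"dy":0,"dz":0.001,"wx":0,"wy":0,"wz":0,"hand":1},
    {"dx":0,"dy":0,"dz":0.001,"wx":0,"wy":0,"wz":0,"hand":1},
  ],
)

```text
time_s: 23.95
tool_pos: [0.4953, 0.088, 0.0667]
ee_rot: [1.0, -0.03, -0.0, 0.0]
force: [-2.5, -0.3, 1.6]
gripper_width: 0.0419
grasp_force: 61.7
```

>>> servo_tool(
  moves=[
    {"dx":0,"dy":0,"dz":0.0005,"wx":0,"wy":0,"wz":0,"hand":1},
    {"dx":0,"dy":0,"dz":0.0005,"wx":0,"wy":0,"wz":0,"hand":1},
  ],
)

```text
time_s: 24.2
tool_pos: [0.4953, 0.0881, 0.0662]
ee_rot: [1.0, -0.03, 0.0, 0.0]
force: [-4.0, -0.8, 4.4]
gripper_width: 0.0417
grasp_force: 62.0
```

>>> servo_tool(
  moves=[
    {"dx":0,"dy":0,"dz":-0.001,"wx":0,"wy":0,"wz":0,"hand":1},
    {"dx":0,"dy":0,"dz":-0.001,"wx":0,"wy":0,"wz":0,"hand":1},
    {"dx":0,"dy":0,"dz":-0.001,"wx":0,"wy":0,"wz":0,"hand":1},
  ],
)

```text
time_s: 24.58
tool_pos: [0.4953, 0.0881, 0.0668]
ee_rot: [1.0, -0.03, 0.0, -0.0]
force: [-1.9, 0.4, 0.7]
gripper_width: 0.0417
grasp_force: 61.6
```

>>> servo_tool(
  moves=[
    {"dx":0.0005,"dy":0,"dz":0,"wx":0,"wy":0,"wz":0,"hand":1},
    {"dx":0.001,"dy":0,"dz":0,"wx":0,"wy":0,"wz":0,"hand":1},
    {"dx":0.001,"dy":0,"dz":0,"wx":0,"wy":0,"wz":0,"hand":1},
  ],
)

```text
time_s: 24.95
tool_pos: [0.4962, 0.088, 0.0667]
ee_rot: [1.0, -0.03, -0.0, -0.0]
force: [-2.0, 0.3, 1.1]
gripper_width: 0.0422
grasp_force: 61.6
```

>>> servo_tool(
  moves=[
    {"dx":0.0005,"dy":0,"dz":0,"wx":0,"wy":0,"wz":0,"hand":1},
    {"dx":0.001,"dy":0,"dz":0,"wx":0,"wy":0,"wz":0,"hand":1},
    {"dx":0.001,"dy":0,"dz":0,"wx":0,"wy":0,"wz":0,"hand":1},
  ],
)

```text
time_s: 25.32
tool_pos: [0.4973, 0.0879, 0.0668]
ee_rot: [1.0, -0.03, 0.0, -0.0]
force: [-1.8, -0.1, 2.0]
gripper_width: 0.0419
grasp_force: 61.6
```

>>> servo_tool(
  moves=[
    {"dx":0.0005,"dy":0,"dz":0,"wx":0,"wy":0,"wz":0,"hand":1},
    {"dx":0.001,"dy":0,"dz":0,"wx":0,"wy":0,"wz":0,"hand":1},
    {"dx":0.001,"dy":0,"dz":0,"wx":0,"wy":0,"wz":0,"hand":1},
  ],
)

```text
time_s: 25.7
tool_pos: [0.4983, 0.0879, 0.0668]
ee_rot: [1.0, -0.03, 0.0, -0.0]
force: [-1.6, 0.1, 0.9]
gripper_width: 0.042
grasp_force: 61.6
```

>>> servo_tool(
  moves=[
    {"dx":0.0005,"dy":0,"dz":0,"wx":0,"wy":0,"wz":0,"hand":1},
    {"dx":0.001,"dy":0,"dz":0,"wx":0,"wy":0,"wz":0,"hand":1},
    {"dx":0.001,"dy":0,"dz":0,"wx":0,"wy":0,"wz":0,"hand":1},
  ],
)

```text
time_s: 26.08
tool_pos: [0.4989, 0.0878, 0.0667]
ee_rot: [1.0, -0.03, -0.0, 0.0]
force: [-5.1, 0.4, 2.4]
gripper_width: 0.042
grasp_force: 61.8
```

>>> servo_tool(
  moves=[
    {"dx":0.0005,"dy":0,"dz":0,"wx":0,"wy":0,"wz":0,"hand":1},
    {"dx":0.001,"dy":0,"dz":0,"wx":0,"wy":0,"wz":0,"hand":1},
    {"dx":0.001,"dy":0,"dz":0,"wx":0,"wy":0,"wz":0,"hand":1},
  ],
)

```text
time_s: 26.45
tool_pos: [0.499, 0.0878, 0.0666]
ee_rot: [1.0, -0.03, -0.002, 0.0]
force: [-7.7, -0.1, 5.1]
gripper_width: 0.0419
grasp_force: 62.0
```

>>> servo_tool(
  moves=[
    {"dx":-0.002,"dy":0,"dz":0,"wx":0,"wy":0,"wz":0,"hand":1},
    {"dx":-0.002,"dy":0,"dz":0,"wx":0,"wy":0,"wz":0,"hand":1},
    {"dx":-0.002,"dy":0,"dz":0,"wx":0,"wy":0,"wz":0,"hand":1},
    {"dx":-0.002,"dy":0,"dz":0,"wx":0,"wy":0,"wz":0,"hand":1},
    {"dx":-0.002,"dy":0,"dz":0,"wx":0,"wy":0,"wz":0,"hand":1},
  ],
)

```text
time_s: 27.08
tool_pos: [0.4987, 0.0878, 0.067]
ee_rot: [1.0, -0.03, 0.001, -0.0]
force: [1.9, 0.6, -1.0]
gripper_width: 0.0424
grasp_force: 61.5
```

```bash
python3 -c "
from h import *
go(0.4985,0.0878,0.0668,-3.5)
s=get_state(); print(abs(s['joint_velocities']).max())
# block unmoved? compare side pictures around the block's -y/+x part
a=cv2.imread('pics/s2.png'); snap('side','s3'); b=cv2.imread('pics/s3.png')
print(finish_job())"
```

```text
now [0.4987 0.0878 0.067 ] th -3.49 width 0.0424 F [ 1.94  0.64 -1.04] t 27.075 | move d [-0.0002  0.      0.0002] w [-0.01 -0.06  0.01]
0.0011286606547174672
the job is handed in; nothing more can be done
None
```

I handed the job in at about 27 s with the jamb block home against the fence and end stop and the single-knuckle leaf held level in the gap. I confirmed the final fit by contact force and tool pose, not by a last picture, and no verdict came back.

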